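Release the big ball from the desk ball feeder

ROBOT

A 6-joint arm with a two-finger parallel gripper is mounted at the origin on the work surface. World frame = base frame: x ahead of the robot, y to its left, z up, the work surface at z = 0. Lengths are in m, angles in degrees, forces in N, time in s.
With the tool pointing down it reaches from about 0.35 to 0.85 m from the base axis. Payload 8.1 kg.
Tool frame: the origin (TCP) lies between the finger pads; the fingertips stand 25 mm ahead of it and the grasp point (between the pads) lies 6 mm ahead of it; z points along the fingers, y is the direction in which the jaws open and shut (so a half turn about z gives the same grasp; the last joint's range is limited). The gripper opens to 85 mm and grips with 20 to 120 N. Pads are 22 mm wide; open, the fingers measure 114 mm over their backs; the gripper's body (76 mm by 85 mm) begins 54 mm behind the grasp point. The pads swing forward as they close: fully open they stand 13 mm farther back than shut.
Start: joints at [67.013, 7.471, 85.268, -0, 87.261, -4.893], TCP at [0.186, 0.57, 0.256] pointing down, gripper open.
Joint ranges: [-169.43, 169.43], [-51.17, 129.36], [1.28, 143.12], [-76.62, 256.62], [0, 156.53], [-152.29, 152.29]. Speed limits (degrees/s): [136.94, 136.94, 159.86, 180, 180, 180].

INTERFACE

Orientations are given as a 3x3 rotation matrix whose columns are the frame's x, y, z axes.
In Python, from plant import * gives the robot as it stands.
- The arm moves only by the tool play_rows, never from a script. Its arguments are lists of equal length, an entry for each row: "travel": the shift along the tool's x, y, z in m, a list of three; "rotation": the turn, a rotation vector about the tool's x, y, z in rad, a list of three; "jaw": the finger opening in m, from 0 to 0.0854. A call has exactly 8 rows; each row is the pose to reach, as a shift and turn from the pose commanded when the call began, along the tool's axes at that moment; what a row does not reach only later rows make up. A row lasts 1/10 s, in which the tool goes at most 50 mm and 8.59 degrees, less where a joint would pass 70% of its speed; a pose out of reach is approached as far as the arm can. A call with a gripper value outside its range is refused whole. The fingers move at their own pace and stop on an object; "squeeze" is the grip in N (left out, the last holds). Time passes only in rows, so rows that repeat a pose let the fingers close, or fill a call up. It gives the time, the measured TCP pose, the force and the opening at its end, in the units of the state.
- read_state(): the state, without advancing time (a new reading comes with each control period).
- capture(name): name is "side" or "top" or "wrist"; returns a dict with "image" (400x640x3 uint8, red, green, blue), "depth" (400x640 float32, m along the optical axis (not along the pixel's ray), 0 where there is no reading), "intrinsics" (3x3 intrinsics, pixels), "k1" (the pictures are not rectified: a ray, as slopes to the right and down, at radius r is drawn at 1 + k1 r^2 times it, then the intrinsics apply), "T" (4x4, takes a point from camera to world coordinates); the wrist camera has in their place "tool_from_camera" (4x4, takes a point from camera to tool coordinates, whose origin is the TCP and whose axes are the flange's). Camera axes: x right, y up, looking along -z (the intrinsics and any distortion apply to the point x, -y, -z); pixel columns grow to the right and rows downward; lengths in m; the calibration is good to about 2 mm. A picture is of the moment at which its call begins: read the wrist's pose just before it.
- hand_in(): hands the job in, once; it reports no verdict.
The state is a dict: "t": time; "joint_positions": joint angles; "qvel": joint speeds; "joint_efforts": joint torques, N m; "position": TCP position; "orientation": TCP orientation; "contact_force": force on the tool from outside, world axes, zero at the start; "ft_torque": the same for the moment, N m; "finger_gap": opening from 0.0 (shut) to 1.0 (fully open).
Only numpy, scipy, OpenCV 4.12 (cv2) and the standard library are available. Lean on these libraries where they do the work, as an engineer would, in place of code of your own. Each camera call takes 0.05 s, during which the arm holds its last target. There are 200 camera calls.

TASK

Let the bigger of the two wooden balls out of the feeder: first push the catch tray sideways, fully over in front of the lane that holds the bigger ball, then press that lane's paddle all the way down so the other end of the lever lifts the gate, and keep it down until the ball has rolled into the tray. Then let go so that the gate shuts. Use only the fingertips on the tray and the paddle: do not touch or lift the balls or the gates, keep the smaller ball behind its own gate, and leave the other things on the desk where they stand.

Things in the scene. Friction and masses are not known exactly. Their poses are not given: they have to be found in the camera images.
- feeder: Fixed wooden two-lane ball feeder on a board 12 mm thick (x -100 to 200, y -100 to 100 mm). Origin on the table under the lanes' middle; x points downhill (roughly world +y), y roughly to the robot. Lanes, 50 mm wide, x -100 to 100, at y +40 (near) and -40 (far); walls 85 high, floors fall from 62 to 40. Posts 124 high at x -30. Catch tray at the downhill end, paddles at the uphill end.
- tray (a joint): Sideways slide of the catch tray along the feeder's y axis, m: 0 midway between the lanes, +0.04 (end stop) in front of the near lane, -0.04 (end stop) in front of the far lane. Stays where left; takes about 1.5 N to push.
- tray_in (a point): Centre of the inner floor of the open wooden catch tray, at feeder x 147 mm, 18 mm above the table. Outside 80 mm (feeder x) by 76 mm (feeder y), walls 5 mm thick; the walls at its two y ends and on the downhill side rise to 55 mm above the table, the one beside the lanes to 32 mm. The board beside it in y is free for fingers.
- lever_near (a joint): Rocking lever over the near lane, rad: 0 at rest with the gate shut, up to 0.5 (stop) as the paddle is pressed down and the gate lifts; the big ball passes under the gate from about 0.4. A spring returns it to 0 when let go; full travel takes about 5 N on the paddle.
- paddle_near (a point): Centre of the top of the near lever's paddle, a pad 50 mm (feeder x) by 36 mm (feeder y), 10 mm thick. At rest at feeder x -140, y +40 mm, 120 mm above the table. The lever's axle is at feeder x -30 mm, height 115 mm: this point is 110 mm uphill of it and 5 mm above the lever's mid-plane. Pressed fully it sinks 53 mm and moves about 11 mm downhill. x axis along the lever to the gate.
- gate_near (a point): Middle of the lower edge of the metal gate flap (6 x 44 x 68 mm) that hangs from the near lever across its lane, 85 mm downhill of the axle and 63 mm below the lever's mid-plane; at rest 52 mm above the table. Moved only by the lever.
- lever_far (a joint): Rocking lever over the far lane, rad: 0 at rest with the gate shut, up to 0.5 (stop) as the paddle is pressed down and the gate lifts; the big ball passes under the gate from about 0.4. A spring returns it to 0 when let go; full travel takes about 5 N on the paddle.
- paddle_far (a point): Centre of the top of the far lever's paddle, a pad 50 mm (feeder x) by 36 mm (feeder y), 10 mm thick. At rest at feeder x -140, y -40 mm, 120 mm above the table. The lever's axle is at feeder x -30 mm, height 115 mm: this point is 110 mm uphill of it and 5 mm above the lever's mid-plane. Pressed fully it sinks 53 mm and moves about 11 mm downhill. x axis along the lever to the gate.
- gate_far (a point): Middle of the lower edge of the metal gate flap (6 x 44 x 68 mm) that hangs from the far lever across its lane, 85 mm downhill of the axle and 63 mm below the lever's mid-plane; at rest 52 mm above the table. Moved only by the lever.
- ball_big: The larger dark wooden ball, 42 mm across; origin at its centre. Rests behind the gate of one lane, either one. Same wood as the smaller.
- ball_small: The smaller wooden ball, 26 mm across; origin at its centre. Rests behind the gate of the other lane.
- mug: blue ceramic mug, 80 mm across, 90 mm tall, stands beyond the feeder. Bystander; origin at the centre of its underside.
- glue_stick: upright white glue stick, 27 mm across, 90 mm tall, beyond the feeder near the tray. Bystander; origin at the centre of its underside.
- stapler: black stapler, 120 x 34 x 54 mm, on the robot's side of the feeder. Bystander; origin at the centre of its underside.
- eraser: small eraser, 50 x 22 x 13 mm, lying near the paddles on the robot's side. Bystander; origin at the centre of its underside.
- trinket_box: dark wooden lidded box, 116 x 86 x 61 mm, to the robot's right. Bystander; origin at the centre of its underside.
- paperweight: green glass paperweight, 72 mm across, 46 mm tall, to the robot's left. Bystander; origin at the centre of its underside.

How it is judged:
By the outcome, as a careful person would: the job done as asked, in the order asked, and still so for the second after the job is handed in, with the robot touching nothing.
It also fails if it takes over 38 s, if anything falls off the work surface, if the arm or the gripper's body presses on something with over 40 N, if the wrist force passes 120 N, or if a joint passes its speed limit or range.

## Working session

There is one attempt and no reset: what is moved stays moved. The work goes in short steps, Python scripts to look and compute and a tool call to move; the robot and the scene stay as the last step left them, time stands still between calls to the robot, and variables do not carry over. Pictures are saved under pics/ and viewed, about 8 in all and at most 12, crops included, and the job is handed in when it is done.

Besides the shell and the picture viewer there is one more tool, called after ">>>" by a JSON object that holds its "name" and its "arguments". play_rows: Moves the arm, as the interface text tells. Its arguments: {"type":"object","properties":{"travel":{"type":"array","items":{"type":"array","items":{"type":"number"}}},"rotation":{"type":"array","items":{"type":"array","items":{"type":"number"}}},"jaw":{"type":"array","items":{"type":"number"}},"squeeze":{"type":"number"}},"required":["travel","rotation","jaw"]}

```bash
ls; mkdir -p pics; cat > h.py <<'E'
import numpy as np, cv2
from plant import *
def cloud(c,T=None):
    K=c["intrinsics"];d=c["depth"];h,w=d.shape
    u,v=np.meshgrid(np.arange(w),np.arange(h))
    p=np.stack([(u-K[0][2])/K[0][0],(v-K[1][2])/K[1][1]],-1)
    q=p.copy()
    for _ in range(8): q=p/(1+c["k1"]*(q**2).sum(-1,keepdims=True))
    P=np.stack([q[...,0]*d,-q[...,1]*d,-d],-1)
    T=np.array(c["T"]) if T is None else T
    W=P@T[:3,:3].T+T[:3,3]
    W[d<=0]=np.nan
    return W
E
python3 - <<'E'
from h import *
s=read_state();print(s)
for n in ("side","top"):
    c=capture(n);cv2.imwrite(f"pics/{n}0.png",c["image"][...,::-1]);np.save(f"{n}0.npy",cloud(c));print(n,np.round(c["T"],3).tolist(),c["k1"])
E
```

```text
pics
{'t': 0.0, 'joint_positions': array([ 6.70131897e+01,  7.51269737e+00,  8.53328477e+01, -1.01798728e-03,
        8.72603131e+01, -4.89274637e+00]), 'qvel': array([ 0.09103327,  0.00319832,  0.04831502,  0.07964193, -0.05724   ,
       -0.05398208]), 'joint_efforts': array([-1.86152094e-03, -5.69387555e+01, -5.00555241e+01, -1.54666877e-04,
        1.44184215e-02,  3.43050226e-05]), 'position': array([0.18612436, 0.56985438, 0.25523531]), 'orientation': array([[-9.50548133e-01,  3.10576479e-01, -7.05175043e-04],
       [ 3.10577248e-01,  9.50546609e-01, -1.70779659e-03],
       [ 1.39900295e-04, -1.84235418e-03, -9.99998293e-01]]), 'contact_force': array([-0.44311092,  0.16422664,  1.09931997]), 'ft_torque': array([0.00400369, 0.00623757, 0.017188  ]), 'finger_gap': 0.9968254637240713}
side [[0.971, 0.181, -0.159, 0.388], [-0.241, 0.752, -0.614, -0.664], [0.009, 0.634, 0.773, 0.939], [0.0, 0.0, 0.0, 1.0]] -0.07983771550632453
top [[0.009, 0.991, -0.135, 0.35], [-1.0, 0.013, 0.025, 0.035], [0.026, 0.135, 0.991, 1.577], [0.0, 0.0, 0.0, 1.0]] -0.10228373156854557
```

View pics/top0.png

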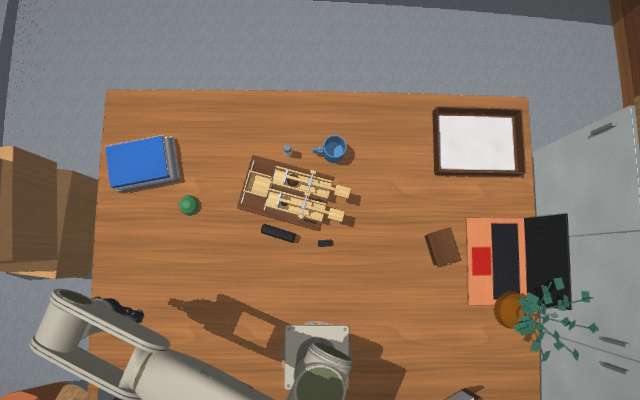

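View pics/side0.png

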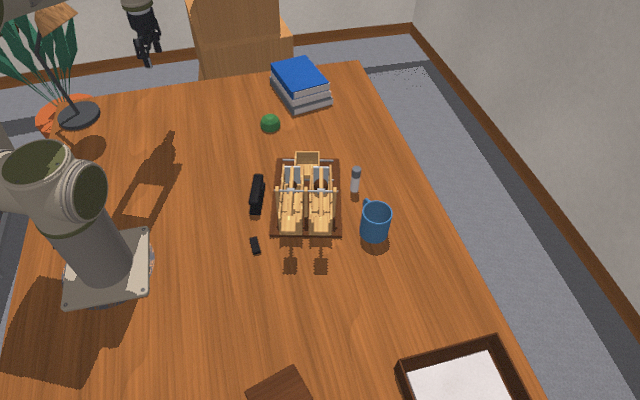

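The top view shows the feeder around (290,192) with its tray to the left at (257,186), and the paddles to the right at (342,191) and (336,215). The mug is at (335,148), the glue stick at (288,149), the stapler at (280,233) and the eraser at (325,243). The side view agrees with this. Next I measure the pose and enlarge both views.

```bash
python3 - <<'E'
from h import *
W=np.load("top0.npy");im=cv2.imread("pics/top0.png")
sub=(slice(135,255),slice(225,365))
P=W[sub].reshape(-1,3);print("table z",np.nanmedian(W[260:280,200:300,2]))
z=W[...,2]
m=np.zeros(z.shape,np.uint8);m[140:240,232:360]=1
# board+lanes footprint: z>6mm & contiguous
hh=((z>0.007)&(m>0)).astype(np.uint8)
n,l,st,ce=cv2.connectedComponentsWithStats(hh)
for i in range(1,n):
    if st[i,4]>15:
        q=W[l==i];r=cv2.minAreaRect(q[:,:2].astype(np.float32));print(st[i],np.round(r[0],3),np.round(r[1],3),round(r[2],1),"zmax",round(q[:,2].max(),3))
a=cv2.resize(im[140:250,230:365],None,fx=5.5,fy=5.5,interpolation=cv2.INTER_CUBIC)[:330*2,:]
s=cv2.imread("pics/side0.png")[140:280,235:400];s=cv2.resize(s,None,fx=4.2,fy=4.2,interpolation=cv2.INTER_CUBIC)
cv2.imwrite("pics/sidec.png",s[:590,:790]); cv2.imwrite("pics/topc.png",a[:600,:790])
E
```

```text
table z 0.0012571684481516021
[313 140  34  23 404] [ 0.719 -0.041] [0.114 0.079] 81.5 zmax 0.099
[283 142   9  14  91] [0.725 0.107] [0.026 0.051] 87.0 zmax 0.097
[ 237  154  114   77 5104] [0.561 0.086] [0.373 0.213] 74.0 zmax 0.132
[261 224  36  16 325] [0.425 0.134] [0.119 0.036] 74.1 zmax 0.063
```

View pics/sidec.png

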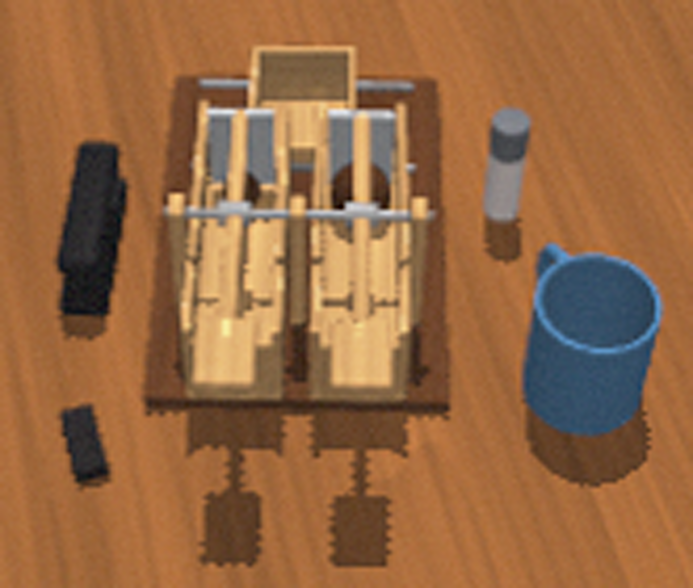

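View pics/topc.png

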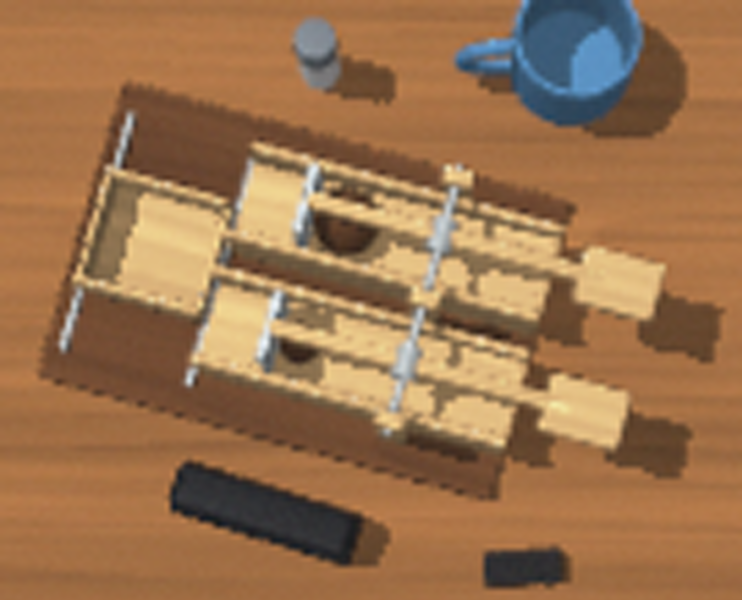

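The far lane (the upper one in the top crop) holds the big ball, at crop (345,225). The small one is in the near lane at (300,348). The tray sits midway, its near side wall running from (85,283) to (200,312). The board's corners are at (125,85), (42,378), (497,497) and (575,207).

```bash
python3 - <<'E'
from h import *
c=capture("top");K=np.array(c["intrinsics"]);T=np.array(c["T"]);k=c["k1"];print(K[0,0])
def ray(u,v,z):
    p=np.array([(u-K[0,2])/K[0,0],(v-K[1,2])/K[1,1]]);q=p.copy()
    for _ in range(9):q=p/(1+k*(q@q))
    d=T[:3,:3]@[q[0],-q[1],-1];return (T[:3,3]+d*(z-T[2,3])/d[2])[:2]
def cr(x,y,z):return ray(230+(x+.5)/5.5-.5,140+(y+.5)/5.5-.5,z)
pts=np.array([cr(125,85,.012),cr(42,378,.012),cr(497,497,.012),cr(575,207,.012)])
mod=np.array([[.2,-.1],[.2,.1],[-.1,.1],[-.1,-.1]])
# note feeder x downhill ~ +Y, y toward robot ~ -X ; z up
A=mod-mod.mean(0);B=pts-pts.mean(0)
th=np.arctan2((A[:,0]*B[:,1]-A[:,1]*B[:,0]).sum(),(A*B).sum());R=np.array([[np.cos(th),-np.sin(th)],[np.sin(th),np.cos(th)]])
t=pts.mean(0)-R@mod.mean(0);print("th",np.degrees(th),"o",t.round(4),"res",(pts-mod@R.T-t).round(4).tolist())
tof=lambda p:R.T@(p-t)
print("paddle far",tof(cr(620,283,.12)).round(4),"near",tof(cr(585,410,.12)).round(4))
print("tray near-wall ends",tof(cr(82,284,.055)),tof(cr(203,314,.055)), "far wall",tof(cr(110,170,.055)))
W=cloud(c)
F=np.c_[(W[...,:2].reshape(-1,2)-t)@R,W[...,2].ravel()]
for n,x0,x1,y0,y1,a,b in [("pf",-.19,-.12,-.07,0,.1,.14),("pn",-.19,-.12,.01,.07,.1,.14),("tray",.1,.2,-.08,.08,.04,.065),("board",-.12,.22,-.12,.12,.006,.018)]:
    q=F[(F[:,0]>x0)&(F[:,0]<x1)&(F[:,1]>y0)&(F[:,1]<y1)&(F[:,2]>a)&(F[:,2]<b)]
    print(n,len(q),q.min(0).round(3),q.max(0).round(3),np.median(q,0).round(3))
np.savez("pose.npz",R=R,t=t)
s=read_state();print(s["position"])
for nm,f in [("tray push start",(.147,.075)),("paddle far",(-.14,-.04)),("glue",0)]:
    if f:print(nm,(R@f+t).round(4))
E
```

```text
446.8491108825063
th 75.72739814267283 o [0.5541 0.0628] res [[-0.0007, 0.0017], [0.0012, -0.0002], [0.0028, -0.001], [-0.0033, -0.0005]]
paddle far [-0.1373 -0.0394] near [-0.1362  0.0401]
tray near-wall ends [0.18474776 0.03813456] [0.10659242 0.03673807] far wall [ 0.18784068 -0.03597515]
pf 136 [-0.161 -0.057  0.111] [-0.12  -0.021  0.13 ] [-0.141 -0.039  0.121]
pn 138 [-0.161  0.022  0.113] [-0.12   0.058  0.13 ] [-0.14   0.04   0.121]
tray 154 [ 0.1   -0.067  0.04 ] [0.192 0.069 0.063] [0.158 0.001 0.054]
board 1868 [-0.12  -0.12   0.006] [0.219 0.12  0.018] [0.117 0.017 0.013]
[0.18616326 0.56996655 0.25546239]
tray push start [0.5177 0.2238]
paddle far [ 0.5584 -0.0827]
```

The pose is confirmed: the board corners fit within 3 mm, and the paddles and tray sit where they must. I move above the near side of the tray with the fingers shut.

>>> {"name": "play_rows", "arguments": {"travel": [[-0.042,-0.0225,0],[-0.084,-0.045,0],[-0.126,-0.0675,0],[-0.168,-0.09,0],[-0.21,-0.1125,0],[-0.252,-0.135,0],[-0.294,-0.1575,0],[-0.336,-0.18,0]], "rotation": [[0,0,-0.01],[0,0,-0.02],[0,0,-0.03],[0,0,-0.04],[0,0,-0.05],[0,0,-0.066],[0,0,-0.066],[0,0,-0.066]], "jaw": [0,0,0,0,0,0,0,0]}}

```text
t: 0.95
position: [0.4507, 0.2932, 0.2561]
orientation: [[-0.969, 0.247, -0.0], [0.247, 0.969, -0.0], [0.0, -0.0, -1.0]]
contact_force: [0.4, 0.2, -0.1]
finger_gap: -0.002
```

```bash
cat >> h.py <<'E'
D=np.load("pose.npz");Rf,tf=D["R"],D["t"]
def where(*goals):
    s=read_state();p=s["position"];O=s["orientation"]
    print("t",s["t"],"feeder",(Rf.T@(p[:2]-tf)).round(4),"z",p[2].round(4),"gap",round(s["finger_gap"],3),"F",s["contact_force"].round(1),"q",s["joint_positions"].round(0))
    X=O.T@np.array([*(Rf[:,1]),0]);print("feeder y in tool",X.round(3),"toolz",O[:,2].round(3))
    for g in goals:
        w=np.array([*(Rf@g[:2]+tf),g[2]]);print(g,"->tool shift",(O.T@(w-p)).round(4))
E
python3 -c "
from h import *
where((.147,.075,.256),(.147,.075,.053))"
```

```text
t 0.95 feeder [0.1978 0.157 ] z 0.2561 gap -0.002 F [ 0.4  0.2 -0.1] q [ 28.  -2.  95.   0.  87. -48.]
feeder y in tool [ 1.    -0.001  0.   ] toolz [-0. -0. -1.]
(0.147, 0.075, 0.256) ->tool shift [-0.0821 -0.0507  0.0001]
(0.147, 0.075, 0.053) ->tool shift [-0.0821 -0.0507  0.2031]
```

>>> {"name": "play_rows", "arguments": {"travel": [[-0.041,-0.025,0],[-0.08,-0.051,0],[-0.08,-0.051,0.04],[-0.08,-0.051,0.08],[-0.08,-0.051,0.12],[-0.08,-0.051,0.155],[-0.08,-0.051,0.185],[-0.08,-0.051,0.203]], "rotation": [[0,0,0],[0,0,0],[0,0,0],[0,0,0],[0,0,0],[0,0,0],[0,0,0],[0,0,0]], "jaw": [0,0,0,0,0,0,0,0]}}

```text
t: 1.75
position: [0.5126, 0.225, 0.0498]
orientation: [[-0.969, 0.247, -0.004], [0.247, 0.969, -0.001], [0.004, -0.002, -1.0]]
contact_force: [0.2, 10.3, 21.7]
finger_gap: -0.001
```

```bash
python3 -c "
from h import *
where((.147,.009,.053))"
```

```text
t 1.75 feeder [0.1469 0.0802] z 0.0498 gap -0.001 F [ 0.2 10.3 21.7] q [ 18.  13. 102.   0.  65. -57.]
feeder y in tool [ 1.    -0.001  0.004] toolz [-0.004 -0.001 -1.   ]
(0.147, 0.009, 0.053) ->tool shift [-0.0712  0.0001 -0.0035]
```

```bash
python3 -c "
from h import *
c=capture('wrist');cv2.imwrite('pics/w1.png',c['image'][...,::-1])
where((.147,.009,.053))
c=capture('side');cv2.imwrite('pics/s1.png',cv2.resize(c['image'][130:270,225:395,::-1],None,fx=4,fy=4))
where()"
```

```text
t 1.8 feeder [0.1476 0.0804] z 0.0488 gap -0.002 F [-1.7 -0.2  0.2] q [ 18.  13. 102.   0.  65. -57.]
feeder y in tool [ 1.    -0.001  0.004] toolz [-0.004 -0.    -1.   ]
(0.147, 0.009, 0.053) ->tool shift [-0.0714 -0.0006 -0.0045]
t 1.85 feeder [0.1474 0.0801] z 0.0503 gap 0.0 F [-0.2 -1.1 -0.4] q [ 18.  13. 102.   0.  65. -57.]
feeder y in tool [ 1.    -0.001  0.004] toolz [-0.004 -0.001 -1.   ]
```

View pics/w1.png

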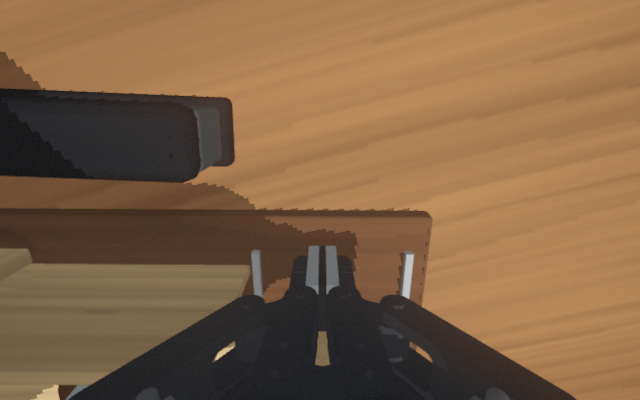

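The wrist view shows the shut fingertips at (322,265), above the bare board between the two rails at (257,270) and (407,270). The stapler is clear and the forces are back to zero. Now I push.

>>> {"name": "play_rows", "arguments": {"travel": [[-0.012,0,-0.002],[-0.024,0,-0.004],[-0.036,0,-0.004],[-0.045,0,-0.004],[-0.053,0,-0.004],[-0.06,0,-0.004],[-0.065,0,-0.004],[-0.068,0,-0.004]], "rotation": [[0,0,0],[0,0,0],[0,0,0],[0,0,0],[0,0,0],[0,0,0],[0,0,0],[0,0,0]], "jaw": [0,0,0,0,0,0,0,0]}}

```text
t: 2.65
position: [0.5809, 0.2087, 0.0572]
orientation: [[-0.969, 0.247, -0.0], [0.247, 0.969, -0.0], [0.0, -0.0, -1.0]]
contact_force: [-1.4, -0.3, 0.9]
finger_gap: -0.003
```

```bash
python3 -c "
from h import *
where((.147,.009,.053));s=read_state()
c=capture('top');W=cloud(c);F=np.c_[(W[...,:2].reshape(-1,2)-tf)@Rf,W[...,2].ravel()]
q=F[(F[:,0]>.12)&(F[:,0]<.18)&(abs(F[:,1])<.1)&(F[:,2]>.045)&(F[:,2]<.062)];print(len(q),q.min(0),q.max(0))
where()"
```

```text
t 2.65 feeder [0.148 0.01 ] z 0.0572 gap -0.003 F [-1.4 -0.3  0.9] q [ 15.  20.  92.  -0.  68. -61.]
feeder y in tool [ 1.    -0.001  0.   ] toolz [-0. -0. -1.]
(0.147, 0.009, 0.053) ->tool shift [-0.001  -0.001   0.0042]
5 [ 0.12011194 -0.07940482  0.04763703] [ 0.12565912 -0.07313817  0.05883784]
t 2.7 feeder [0.1479 0.0098] z 0.0572 gap 0.0 F [-0.5 -1.3  0.6] q [ 15.  20.  92.  -0.  68. -61.]
feeder y in tool [ 1.    -0.001 -0.   ] toolz [ 0. -0. -1.]
```

Nearly there, with no stop force yet. I continue in small steps.

>>> {"name": "play_rows", "arguments": {"travel": [[-0.0005,0,0],[-0.001,0,0],[-0.0015,0,0],[-0.002,0,0],[-0.0025,0,0],[-0.003,0,0],[-0.0035,0,0],[-0.0035,0,0]], "rotation": [[0,0,0],[0,0,0],[0,0,0],[0,0,0],[0,0,0],[0,0,0],[0,0,0],[0,0,0]], "jaw": [0,0,0,0,0,0,0,0]}}

```text
t: 3.5
position: [0.5822, 0.2084, 0.0571]
orientation: [[-0.969, 0.247, -0.004], [0.247, 0.969, 0.0], [0.004, -0.001, -1.0]]
contact_force: [-11.2, 1.6, 7.3]
finger_gap: 0.003
```

```bash
python3 -c "
from h import *
where()"
```

```text
t 3.5 feeder [0.1481 0.0087] z 0.0571 gap 0.003 F [-11.2   1.6   7.3] q [ 15.  20.  92.   0.  68. -61.]
feeder y in tool [ 1.    -0.     0.004] toolz [-0.004  0.    -1.   ]
```

The stop is reached: 11 N, and the tip face is at y ≈ -2 mm. I back off, lift, and go over the far paddle.

>>> {"name": "play_rows", "arguments": {"travel": [[0.01,0,0],[0.025,0,0],[0.03,0,-0.03],[0.03,0,-0.07],[0.03,0,-0.11],[0.03,0,-0.14],[0.03,0,-0.155],[0.03,0,-0.16]], "rotation": [[0,0,0],[0,0,0],[0,0,0],[0,0,0],[0,0,0],[0,0,0],[0,0,0],[0,0,0]], "jaw": [0,0,0,0,0,0,0,0]}}

```text
t: 4.3
position: [0.5558, 0.2157, 0.2193]
orientation: [[-0.969, 0.247, 0.004], [0.247, 0.969, 0.001], [-0.003, 0.002, -1.0]]
contact_force: [0.2, 0.3, -0.1]
finger_gap: 0.001
```

```bash
python3 -c "
from h import *
where((-.14,-.04,.215),(-.14,-.04,.16))
c=capture('top');W=cloud(c);F=np.c_[(W[...,:2].reshape(-1,2)-tf)@Rf,W[...,2].ravel()]
q=F[(F[:,0]>.12)&(F[:,0]<.175)&(abs(F[:,1])<.1)&(F[:,2]>.045)&(F[:,2]<.062)];print(len(q),np.sort(q[:,1]).round(3))
cv2.imwrite('pics/t2.png',cv2.resize(c['image'][140:250,230:365,::-1],None,fx=5,fy=5))
c=capture('side');cv2.imwrite('pics/s2.png',cv2.resize(c['image'][140:280,235:400,::-1],None,fx=4,fy=4,interpolation=2))
"
```

```text
t 4.3 feeder [0.1486 0.0361] z 0.2193 gap 0.001 F [ 0.2  0.3 -0.1] q [ 16.   8.  89.  -0.  83. -59.]
feeder y in tool [ 1.    -0.001 -0.003] toolz [ 0.004  0.001 -1.   ]
(-0.14, -0.04, 0.215) ->tool shift [-0.0762 -0.2886  0.0041]
(-0.14, -0.04, 0.16) ->tool shift [-0.0761 -0.2887  0.0591]
21 [-0.08  -0.079 -0.079 -0.079 -0.078 -0.078 -0.077 -0.077 -0.077 -0.077
 -0.077 -0.076 -0.076 -0.076 -0.075 -0.075 -0.075 -0.075 -0.075 -0.075
 -0.074]
```

View pics/s2.png

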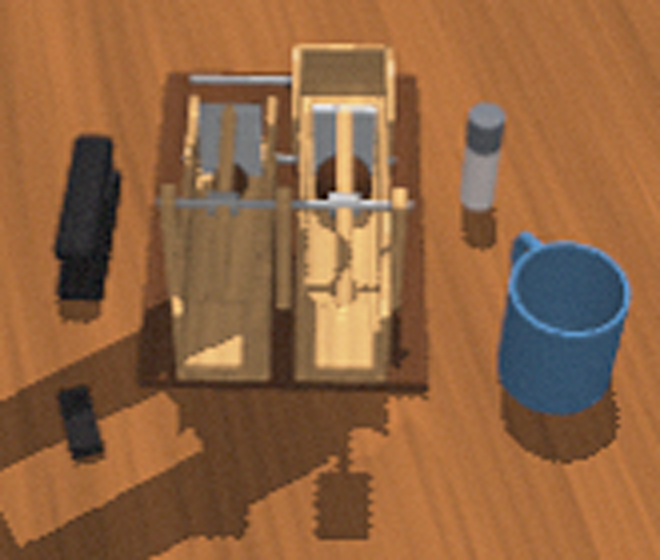

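The tray, at (343,75), stands squarely in front of the far lane, with its outer wall at y -77 (expected -78). The big ball, at (343,170), is still behind its gate. I go above the far paddle at the present height.

>>> {"name": "play_rows", "arguments": {"travel": [[-0.011,-0.045,0],[-0.023,-0.09,0],[-0.035,-0.135,0],[-0.047,-0.18,0],[-0.058,-0.225,0],[-0.069,-0.265,0],[-0.076,-0.284,0],[-0.076,-0.288,0.005]], "rotation": [[0,0,0],[0,0,0],[0,0,0],[0,0,0],[0,0,0],[0,0,0],[0,0,0],[0,0,0]], "jaw": [0,0,0,0,0,0,0,0]}}

```text
t: 5.2
position: [0.5566, -0.0849, 0.2101]
orientation: [[-0.968, 0.25, -0.003], [0.25, 0.968, 0.0], [0.002, -0.001, -1.0]]
contact_force: [-0.7, 0.6, -0.1]
finger_gap: -0.002
```

```bash
python3 -c "
from h import *
where()
c=capture('wrist');cv2.imwrite('pics/w2.png',c['image'][...,::-1])
where((-.14,-.04,.16),(-.14,-.04,.093))
"
```

```text
t 5.2 feeder [-0.1426 -0.0388] z 0.2101 gap -0.002 F [-0.7  0.6 -0.1] q [-14.   3.  94.  -0.  82. -89.]
feeder y in tool [ 1.    -0.004  0.002] toolz [-0.003  0.    -1.   ]
t 5.25 feeder [-0.1416 -0.0378] z 0.2088 gap 0.002 F [ 0.4  0.1 -0.7] q [-14.   3.  95.  -0.  82. -89.]
feeder y in tool [ 1.    -0.003  0.004] toolz [-0.004  0.001 -1.   ]
(-0.14, -0.04, 0.16) ->tool shift [-0.0024  0.0017  0.0488]
(-0.14, -0.04, 0.093) ->tool shift [-0.0027  0.0017  0.1158]
```

View pics/w2.png

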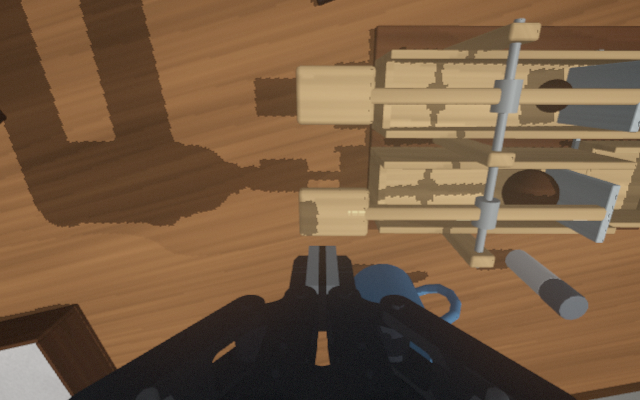

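The far paddle, at (333,212), lies under the fingertips at (322,265), which are still about 65 mm above it. That agrees with the computed pose. Its lane holds the big ball, at (530,188). Now I press.

>>> {"name": "play_rows", "arguments": {"travel": [[-0.002,0.001,0.03],[-0.002,0.001,0.052],[-0.002,0.001,0.062],[-0.002,0.001,0.072],[-0.002,0.001,0.082],[-0.002,0.001,0.092],[-0.002,0.001,0.1],[-0.002,0.001,0.107]], "rotation": [[0,0,0],[0,0,0],[0,0,0],[0,0,0],[0,0,0],[0,0,0],[0,0,0],[0,0,0]], "jaw": [0,0,0,0,0,0,0,0]}}

```text
t: 6.05
position: [0.5602, -0.082, 0.1054]
orientation: [[-0.969, 0.247, 0.002], [0.247, 0.969, -0.0], [-0.002, 0.0, -1.0]]
contact_force: [0.3, 1.0, 5.6]
finger_gap: -0.003
```

```bash
python3 -c "
from h import *
where((-.14,-.04,.093))
"
```

```text
t 6.05 feeder [-0.1388 -0.0416] z 0.1054 gap -0.003 F [0.3 1.  5.6] q [-14.   9. 100.   0.  71. -89.]
feeder y in tool [ 1.    -0.001 -0.002] toolz [ 0.002 -0.    -1.   ]
(-0.14, -0.04, 0.093) ->tool shift [ 0.0016 -0.0012  0.0124]
```

Contact, with about 5 N of spring force. I continue in small steps to the stop.

>>> {"name": "play_rows", "arguments": {"travel": [[0.001,0,0.003],[0.001,0,0.006],[0.001,0,0.008],[0.001,0,0.01],[0.001,0,0.011],[0.001,0,0.012],[0.001,0,0.013],[0.001,0,0.0135]], "rotation": [[0,0,0],[0,0,0],[0,0,0],[0,0,0],[0,0,0],[0,0,0],[0,0,0],[0,0,0]], "jaw": [0,0,0,0,0,0,0,0]}}

```text
t: 6.85
position: [0.5586, -0.0817, 0.0918]
orientation: [[-0.969, 0.247, 0.0], [0.247, 0.969, -0.0], [-0.0, -0.0, -1.0]]
contact_force: [0.7, 1.2, 4.6]
finger_gap: -0.0
```

```bash
python3 -c "
from h import *
where((-.14,-.04,.093))
c=capture('side');a=cv2.resize(c['image'][140:280,235:400,::-1],None,fx=4,fy=4,interpolation=2)
cv2.imwrite('pics/s3.png',a)
"
```

```text
t 6.85 feeder [-0.1389 -0.04  ] z 0.0918 gap -0.0 F [0.7 1.2 4.6] q [-14.  10. 100.  -0.  70. -89.]
feeder y in tool [ 1.    -0.001 -0.   ] toolz [ 0. -0. -1.]
(-0.14, -0.04, 0.093) ->tool shift [-0.     -0.0011 -0.0012]
```

View pics/s3.png

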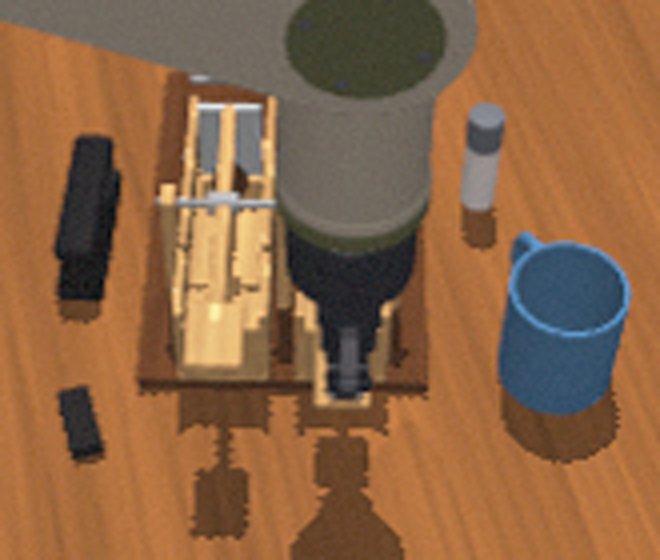

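The hand hides the far lane in the side view, and the near gate and the small ball are undisturbed. The force has not risen to a stop yet, so I go a few more millimetres.

>>> {"name": "play_rows", "arguments": {"travel": [[0,0,0.001],[0,0,0.002],[0,0,0.003],[0,0,0.004],[0,0,0.0045],[0,0,0.005],[0,0,0.0055],[0,0,0.0055]], "rotation": [[0,0,0],[0,0,0],[0,0,0],[0,0,0],[0,0,0],[0,0,0],[0,0,0],[0,0,0]], "jaw": [0,0,0,0,0,0,0,0]}}

```text
t: 7.7
position: [0.5586, -0.0817, 0.0863]
orientation: [[-0.969, 0.247, -0.0], [0.247, 0.969, 0.0], [0.0, 0.0, -1.0]]
contact_force: [-0.6, 0.9, 5.7]
finger_gap: 0.001
```

```bash
python3 -c "
from h import *
where()
c=capture('wrist');cv2.imwrite('pics/w4.png',c['image'][...,::-1])
c=capture('top');cv2.imwrite('pics/t4.png',cv2.resize(c['image'][140:250,230:365,::-1],None,fx=5,fy=5,interpolation=2))
w=cv2.imread('pics/w4.png');t=cv2.imread('pics/t4.png');w=cv2.resize(w,None,fx=.625,fy=.625);t=cv2.resize(t,(400,326))
cv2.imwrite('pics/m4.png',np.vstack([w,t]))
"
```

```text
t 7.7 feeder [-0.1389 -0.0399] z 0.0863 gap 0.001 F [-0.6  0.9  5.7] q [-14.  10. 100.   0.  69. -89.]
feeder y in tool [ 1.    -0.001  0.   ] toolz [-0.  0. -1.]
```

View pics/m4.png

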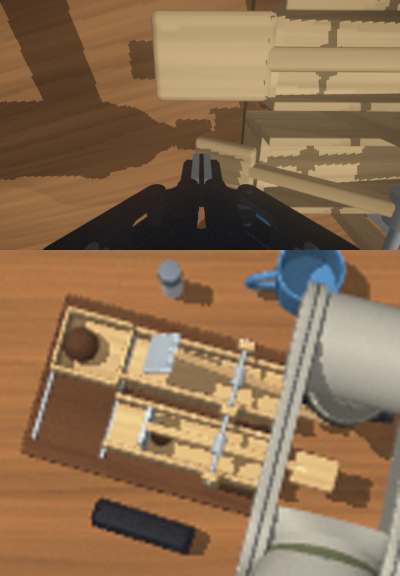

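The big ball is in the tray, at (80,343) in the lower picture. The gate is raised, at (162,352), and the small ball is still behind its own gate. I press on a little to be sure of the lever's stop.

>>> {"name": "play_rows", "arguments": {"travel": [[0,0,0.0005],[0,0,0.001],[0,0,0.0015],[0,0,0.002],[0,0,0.0025],[0,0,0.003],[0,0,0.0035],[0,0,0.0035]], "rotation": [[0,0,0],[0,0,0],[0,0,0],[0,0,0],[0,0,0],[0,0,0],[0,0,0],[0,0,0]], "jaw": [0,0,0,0,0,0,0,0]}}

```text
t: 8.6
position: [0.5594, -0.0819, 0.0849]
orientation: [[-0.969, 0.247, 0.002], [0.247, 0.969, -0.0], [-0.002, -0.0, -1.0]]
contact_force: [-6.0, 2.2, 19.2]
finger_gap: -0.0
```

```bash
python3 -c "
from h import *
where()
c=capture('top');W=cloud(c);F=np.c_[(W[...,:2].reshape(-1,2)-tf)@Rf,W[...,2].ravel()]
for a,b in ((-.02,.0),(0,.02),(.02,.04),(.04,.055),(.055,.07),(.07,.09)):
  q=F[(F[:,0]>a)&(F[:,0]<b)&(abs(F[:,1]+.04)<.012)];q=q[np.argsort(-q[:,2])[:5]];print(a,q.round(3).tolist()[:3])
"
```

```text
t 8.6 feeder [-0.1389 -0.0407] z 0.0849 gap -0.0 F [-6.   2.2 19.2] q [-14.  11. 100.  -0.  69. -89.]
feeder y in tool [ 1.    -0.001 -0.002] toolz [ 0.002 -0.    -1.   ]
-0.02 [[-0.01, -0.04, 0.139], [-0.003, -0.039, 0.137], [-0.003, -0.042, 0.137]]
0 [[0.017, -0.038, 0.147], [0.02, -0.038, 0.147], [0.016, -0.035, 0.146]]
0.02 [[0.037, -0.04, 0.163], [0.038, -0.044, 0.161], [0.036, -0.038, 0.159]]
0.04 [[0.043, -0.041, 0.166], [0.044, -0.031, 0.165], [0.042, -0.035, 0.164]]
0.055 [[0.056, -0.037, 0.155], [0.056, -0.034, 0.15], [0.058, -0.044, 0.148]]
0.07 [[0.071, -0.035, 0.125], [0.07, -0.045, 0.125], [0.071, -0.048, 0.124]]
```

The stop is reached at 19 N, with the lever at about 0.5 rad. The ball is already in the tray, so I release by rising straight up.

>>> {"name": "play_rows", "arguments": {"travel": [[0,0,-0.008],[0,0,-0.018],[0,0,-0.03],[0,0,-0.045],[0,0,-0.065],[0,0,-0.095],[0,0,-0.125],[0,0,-0.14]], "rotation": [[0,0,0],[0,0,0],[0,0,0],[0,0,0],[0,0,0],[0,0,0],[0,0,0],[0,0,0]], "jaw": [0,0,0,0,0,0,0,0]}}

```text
t: 9.45
position: [0.5597, -0.0814, 0.2265]
orientation: [[-0.969, 0.247, 0.004], [0.247, 0.969, -0.0], [-0.004, 0.001, -1.0]]
contact_force: [1.7, -0.7, 0.6]
finger_gap: 0.002
```

>>> {"name": "play_rows", "arguments": {"travel": [[0.02,-0.02,-0.005],[0.05,-0.04,-0.01],[0.08,-0.06,-0.01],[0.11,-0.08,-0.01],[0.13,-0.1,-0.01],[0.145,-0.11,-0.01],[0.15,-0.12,-0.01],[0.15,-0.12,-0.01]], "rotation": [[0,0,0],[0,0,0],[0,0,0],[0,0,0],[0,0,0],[0,0,0],[0,0,0],[0,0,0]], "jaw": [0,0,0,0,0,0,0,0]}}

```text
t: 10.25
position: [0.3832, -0.1615, 0.2328]
orientation: [[-0.969, 0.248, 0.0], [0.248, 0.969, -0.0], [-0.0, -0.0, -1.0]]
contact_force: [-0.2, 0.7, 0.1]
finger_gap: -0.002
```

```bash
python3 -c "
from h import *
where()
c=capture('top');W=cloud(c);F=np.c_[(W[...,:2].reshape(-1,2)-tf)@Rf,W[...,2].ravel()]
for y in (-.04,.04):
  q=F[(F[:,0]>-.16)&(F[:,0]<-.12)&(abs(F[:,1]-y)<.015)];print('paddle',np.median(q,0).round(3))
  q=F[(F[:,0]>.01)&(F[:,0]<.04)&(abs(F[:,1]-y)<.008)];print('lever downhill ztop',np.sort(q[:,2])[-5:].round(3))
t=cv2.resize(c['image'][140:250,230:365,::-1],None,fx=4,fy=4,interpolation=2)
c=capture('side');s=cv2.resize(c['image'][140:280,235:400,::-1],None,fx=3,fy=3,interpolation=2)[:, :250*2]
h=max(t.shape[0],s.shape[0]);P=lambda a:np.pad(a,((0,h-a.shape[0]),(0,0),(0,0)))
m=np.hstack([P(t),P(s)]);cv2.imwrite('pics/m5.png',cv2.resize(m,None,fx=.75,fy=.75));print(m.shape)
"
```

```text
t 10.25 feeder [-0.2595  0.1104] z 0.2328 gap -0.002 F [-0.2  0.7  0.1] q [ -30.  -22.  115.    0.   87. -106.]
feeder y in tool [ 1.    -0.002 -0.   ] toolz [ 0. -0. -1.]
paddle [-0.14  -0.036  0.119]
lever downhill ztop [0.124 0.124 0.124 0.124 0.127]
paddle [-0.139  0.043  0.121]
lever downhill ztop [0.124 0.124 0.124 0.128 0.132]
(440, 1035, 3)
```

View pics/m5.png

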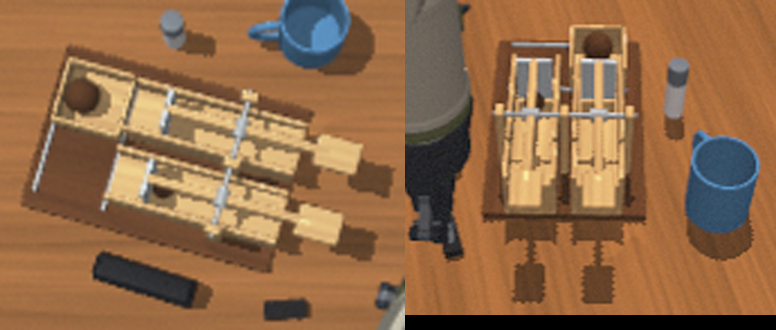

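The big ball sits in the tray, at (82,97) on the left and (598,43) on the right. Both gates are shut, the small ball is behind its gate at (162,190), and the bystanders have not moved.

```bash
python3 -c "
from plant import *
print(hand_in())"
```

```text
the job is handed in; nothing more can be done
None
```

The big ball is in the catch tray, both gates are shut, and the job was handed in at about 10 s of the 38 s allowed.

- **Tray:** The big ball was in the far lane. I pushed the tray over with the shut fingertips until it met the end stop at about 11 N. Its far wall then measured at y -77 mm, against -78 mm expected.
- **Paddle:** I pressed the far paddle down to the lever's stop at about 19 N. I held it there while the ball rolled into the tray, and then let go.
- **Final pictures:** Both paddles are back at 119–121 mm, their rest height. The small ball is still behind its own gate, and by eye the things in view have not moved. The last crops did not cover the trinket box and paperweight; no move went near them.
- **Odd readings:** A brief 22 N appeared as the arm stopped its descent beside the tray. It was gone in the next reading, so I took it as braking rather than contact. The lever met its stop about 5 mm lower than I had worked out, so I went on until the force rose. No check failed.

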